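# Roll-check a spare mixer roller and sort it

### The arm

A 6-joint arm with a two-finger parallel gripper is mounted at the origin on the work surface. World frame = base frame: x ahead of the robot, y to its left, z up, the work surface at z = 0. Lengths are in mm, angles in rad, forces in N, time in s.
With the tool pointing down it reaches from about 350 to 875 mm from the base axis. Payload 4.2 kg.
Tool frame: the origin (TCP) lies midway between the tips of the shut fingers; the grasp point (between the pads) lies 19 mm behind it; z points along the fingers, y is the direction in which the jaws open and shut (so a half turn about z gives the same grasp; the last joint's range is limited). The gripper opens to 85 mm and grips with 20 to 120 N. Pads are 22 mm wide; open, the fingers measure 114 mm over their backs; the gripper's body (76 mm by 85 mm) begins 54 mm behind the grasp point. The pads swing forward as they close: fully open they stand 13 mm farther back than shut.
Start: joints at [-0.903, 0.385, 0.008, 0, -1.194, -0.259], TCP at [248.456, -573.471, 231.312] pointing down, gripper open.
Joint ranges: [-3.14, 3.14], [-1.21, 2.06], [-1.07, 1.41], [-3.16, 2.05], [-2.99, -0.16], [-3.1, 3.1]. Speed limits (rad/s): [2.79, 2.79, 3.14, 3.14, 3.14, 3.14].

### API

Orientations are given as a unit quaternion [x, y, z, w].
In Python, from bench import read_state, get_image, job_done, search_frame, regions_of gives the robot as it stands.
- The arm moves only by the tool servo_tool, never from a script. Its arguments are lists of equal length, an entry for each row: "turn": the turn, a rotation vector about the world's x, y, z in rad, a list of three; "dp": the shift along the world's x, y, z in m, a list of three; "fingers": the finger opening in m, from 0 to 0.0854. In form: {"turn": [[rx, ry, rz], ...], "dp": [[tx, ty, tz], ...], "fingers": [fingers, ...]}. A call has exactly 5 rows; each row shifts and turns the pose as measured when the row begins; what a row does not reach is not made up. A row lasts 1/8 s, in which the tool goes at most 62.5 mm and 10.7 degrees, less where a joint would pass 70% of its speed; a pose out of reach is approached as far as the arm can. A call is refused whole if a number of a shift passes 0.0625 or a number of a turn 0.188, either way. A call with a gripper value outside its range is refused whole. The fingers move at their own pace and stop on an object; the grip force is fixed at half the most. Time passes only in rows, so rows that do not move let the fingers close, or fill a call up. It gives the time, the measured TCP pose, the force and the opening at its end, in the units of the state.
- read_state(): the state, without advancing time (a new reading comes with each control period).
- get_image(name): name is "scene" or "top" or "wrist"; returns a dict with "img" (480x640x3 uint8, red, green, blue), "vfov" (degrees; the focal length in pixels is half the picture's height over the tangent of half this angle, whatever the lens; pixels are square), "cx", "cy" (the principal point, pixels), "world_from_camera" (4x4, takes a point from camera to world coordinates); the wrist camera has in their place "mount" (4x4, takes a point from camera to tool coordinates, whose origin is the TCP and whose axes are the flange's). Camera axes: x right, y down, z forward; pixel columns grow to the right and rows downward; lengths in mm; the calibration is good to about 2 mm. The wrist camera is an equidistant fisheye: a pixel r from the principal point sees the ray r / f radians off the axis. A picture is of the moment at which its call begins: read the wrist's pose just before it. There is no depth.
- job_done(): hands the job in, once; it reports no verdict.
Trained networks look in the newest picture that a camera, given by its name, has taken for a name from the list of things; names that differ only in an ending like _2 or _b are one class to them, and where a whole thing is asked for, a point or a joint stands for the part that bears it (a point fixed in the world has none). Each returns a list of dicts, best first, with "score" (0 to 1); they miss things now and then, are a little off and sometimes report something else, mostly with a low value. They report only what shows in the picture. A call takes as long as a camera call. They do not tell look-alikes from the thing itself.
- search_frame(query, camera): "box" ([left, top, width, height] in pixels, round what is visible of it).
- regions_of(query, camera): "region" (480x640 bool, what is visible of it) and "box" ([left, top, width, height] in pixels, round what is visible of it).
The state is a dict: "clock": time; "joints": joint angles; "joint_vel": joint speeds; "joint_efforts": joint torques, N m; "position": TCP position; "ee_rot": TCP orientation; "contact_force": force on the tool from outside, world axes, zero at the start; "wrist_torque": the same for the moment, N m; "gripper_width": finger opening in mm.
Only numpy, scipy, OpenCV 4.12 (cv2) and the standard library are available. Lean on these libraries where they do the work, as an engineer would, in place of code of your own. Each camera call takes 0.05 s, during which the arm holds its last target. There are 200 camera calls.

### The job

The spare roller lying on the sprung plate may have gone out of round: take the yellow shoe by its handle, slide it over the roller, and press it down lightly so that the plate sinks a little but never as far as its stop. Keeping that light pressure, giving way whenever the roller rides up, roll the roller under the shoe until it has passed the blue line, and feel whether it turns evenly or rocks up and down. Then let the shoe rise, slide it back to its starting end, and lay the roller in the blue tray if it is round or in the red tray if it rocks, leaving the roller parked in the groove and the things on the bench where they are.

Things in the scene. Friction and masses are not known exactly. Their poses are not given: they have to be found in the camera images.
- rig: Grey roll-check rig, 150 x 330 mm, fixed. Origin: on the bench under the rolling lane; x runs along the rollers' axes, y is the rolling direction. The sprung plate fills y = -169 to +111 mm, the parking groove is at y = +140 mm. A guide bar runs along y at x = +85 mm, 75 mm up; the block sliding on it reaches 107 mm up.
- plate_top (a point): Point on the plate's top, 45 mm above the rig's origin. Flat aluminium plate, 130 x 280 mm, with lips 5 mm high at both y ends. It is sprung: it starts to sink at about 3 N of load, then yields 5 N per mm, straight down, and reaches its stop at 2.3 mm (about 14.5 N).
- blue_line (a point): Middle of the blue line painted across the plate, on the plate's top, at y = +40 mm in the rig's frame.
- groove (a point): Parking groove: the floor's centre, between two black ribs 4 mm high, at y = +140 mm in the rig's frame. One roller is always parked here and stays here.
- shoe_grip (a point): Point to grip on the shoe's black handle: a bar 50 mm along the rig's x, 16 mm thick along its y (pinch it across y, from above), 32 mm tall; its top is 13 mm above this point, and the shoe's top 19 mm below. The handle is over the middle of the shoe.
- shoe_sole (a point): Middle of the flat sole of the yellow shoe, 70 mm (x) by 100 mm (y), 10 mm thick; it cannot tilt or turn. A light spring (lift 1 N when up, 3 N when 25 mm down) holds it 38 mm over the plate; it goes down up to 25 mm. A roller under it moves half as far as the shoe, so start with the roller under the shoe's leading (+y) part.
- carriage (a joint): Slide of the shoe along the rig's +y, in m: 0 at its starting end (shoe centre at y = -115 mm in the rig's frame), 0.19 at the far end (y = +75 mm). About 1 N of friction.
- roller_a: Green plastic roller, 110 mm long, 28 mm high as it lies, 0.12 kg; origin mid-length on its axis, x along the axis. One of rollers a and b lies across the plate (y = -15 to +5 mm in the rig's frame), the one to check; the other is parked. A round one is 28 mm thick all round; a bad one is squashed (28 by 32 mm): rolling, it rides up 4 mm and down again every half turn (48 mm).
- roller_b: The other green roller; to the eye the same as roller_a, and described there.
- blue_tray: Blue open tray for round rollers, 130 x 170 x 28 mm, walls and floor 5 mm thick, fixed to the bench; origin under its centre, long side along its y. The roller fits lengthwise along y.
- red_tray: Red open tray for rejected rollers, same size and axes as the blue tray, fixed.
- bottle: White plastic bottle, 56 mm across, 120 mm tall, bystander; origin at the underside's centre.
- beaker: Glass beaker, 66 mm across, 80 mm tall, bystander; origin at the underside's centre.
- eraser: Grey block-shaped board eraser, 50 x 110 x 28 mm, bystander; origin at the underside's centre.
Mind the look-alikes: they are no part of the job. Leave any orange look-alike of the roller_a alone.

How it is judged:
By the outcome, as a careful person would: the job done as asked, in the order asked, and still so for the second after the job is handed in, with the robot touching nothing.
It also fails if it takes over 72 s, if anything falls off the work surface, if the arm or the gripper's body presses on something with over 40 N, if the wrist force passes 120 N, or if a joint passes its speed limit or range.

## Working session

There is one attempt and no reset: what is moved stays moved. The work goes in short steps, Python scripts to look and compute and a tool call to move; the robot and the scene stay as the last step left them, time stands still between calls to the robot, and variables do not carry over. Pictures are saved under pics/ and viewed, about 8 in all and at most 12, crops included, and the job is handed in when it is done.

Besides the shell and the picture viewer there is one more tool, called by a JSON object that holds its "api" and its "payload". servo_tool: Moves the arm, as the interface text tells. Its arguments: {"type":"object","properties":{"turn":{"type":"array","items":{"type":"array","items":{"type":"number"}}},"dp":{"type":"array","items":{"type":"array","items":{"type":"number"}}},"fingers":{"type":"array","items":{"type":"number"}}},"required":["turn","dp","fingers"]}

```bash
mkdir -p pics; ls; cat > h.py <<'E'
import numpy as np,cv2
from bench import *
def f_of(d): return 240/np.tan(np.radians(d['vfov'])/2)
def px2w(d,u,v,z):
    T=np.array(d['world_from_camera']);f=f_of(d)
    r=T[:3,:3]@np.array([(u-d['cx'])/f,(v-d['cy'])/f,1]);o=T[:3,3]
    return o+r*(z-o[2])/r[2]
def w2px(d,p):
    T=np.linalg.inv(np.array(d['world_from_camera']));q=T[:3,:3]@np.array(p,float)+T[:3,3];f=f_of(d)
    return d['cx']+f*q[0]/q[2],d['cy']+f*q[1]/q[2]
def save(d,n): cv2.imwrite('pics/'+n,cv2.cvtColor(d['img'],cv2.COLOR_RGB2BGR))
E
python3 - <<'E'
from h import *
s=read_state();print(s)
for c in('top','scene'):
    d=get_image(c);save(d,c+'0.png');print(c,d['vfov'],d['cx'],d['cy'],np.round(d['world_from_camera'],3).tolist())
    for q in('rig','roller_a','shoe_grip','blue_tray','red_tray','bottle','beaker','eraser'):
        print(q,[(round(r['score'],2),np.round(r['box']).tolist()) for r in search_frame(q,c)[:4]])
E
```

```text
pics
{'clock': 0.0, 'joints': array([-9.03363696e-01,  3.85530482e-01,  6.64808259e-03, -4.77813720e-04,
       -1.19401223e+00, -2.58626627e-01]), 'joint_vel': array([-5.05664111e-04,  3.70528531e-04, -7.69995005e-04,  2.35519611e-04,
        3.52162322e-05, -8.74936435e-04]), 'joint_efforts': array([ 3.08876515e-04, -3.92286158e+01,  1.88396913e+01,  4.18591216e+00,
       -4.61965450e-03, -9.39019060e-06]), 'position': array([ 248.24540229, -572.95518097,  230.24918218]), 'ee_rot': array([-2.02896209e-01,  9.79199662e-01,  1.03786465e-03, -2.69941518e-04]), 'contact_force': array([-0.39800462,  0.06969483,  0.96526681]), 'wrist_torque': array([0.05986217, 0.03924815, 0.03159109]), 'gripper_width': 85.4000975250978}
top 44.6848795454313 314.3620806533811 239.99554041025678 [[0.014, -0.991, 0.133, 454.197], [-1.0, -0.012, 0.012, -1.698], [-0.01, -0.133, -0.991, 1358.767], [0.0, 0.0, 0.0, 1.0]]
rig [(0.6, [260.0, 194.0, 155.0, 83.0])]
roller_a [(0.91, [267.0, 214.0, 14.0, 49.0]), (0.63, [328.0, 214.0, 14.0, 52.0]), (0.62, [192.0, 215.0, 46.0, 24.0]), (0.52, [470.0, 268.0, 32.0, 28.0]
[... 445 characters left out ...]
2 [[0.166, 0.635, -0.755, 1425.365], [0.986, -0.096, 0.136, -153.718], [0.014, -0.767, -0.642, 789.966], [0.0, 0.0, 0.0, 1.0]]
rig [(0.8, [237.0, 242.0, 141.0, 76.0]), (0.58, [435.0, 211.0, 26.0, 44.0])]
roller_a [(0.96, [298.0, 246.0, 15.0, 38.0]), (0.89, [356.0, 243.0, 14.0, 33.0]), (0.78, [391.0, 268.0, 44.0, 13.0]), (0.61, [385.0, 306.0, 20.0, 48.0])]
shoe_grip [(0.9, [233.0, 238.0, 46.0, 35.0])]
blue_tray [(0.89, [215.0, 222.0, 60.0, 37.0])]
red_tray [(0.83, [326.0, 206.0, 61.0, 41.0])]
bottle [(0.76, [435.0, 212.0, 27.0, 41.0])]
beaker [(0.77, [156.0, 242.0, 28.0, 37.0])]
eraser [(0.76, [417.0, 211.0, 44.0, 23.0]), (0.58, [325.0, 205.0, 65.0, 40.0]), (0.28, [237.0, 244.0, 40.0, 28.0])]
```

```bash
python3 - <<'E'
import cv2
a=cv2.imread('pics/top0.png');cv2.imwrite('pics/top_c.png',cv2.resize(a[180:380,100:520],(798,380),interpolation=3))
E
```

```text
(no output)
```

View pics/top_c.png

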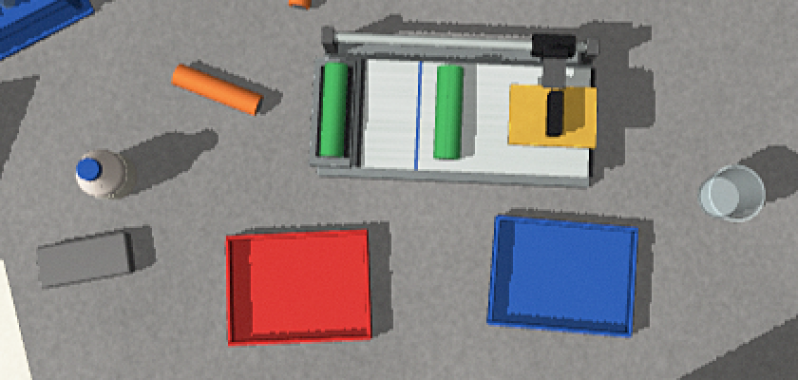

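View pics/scene0.png

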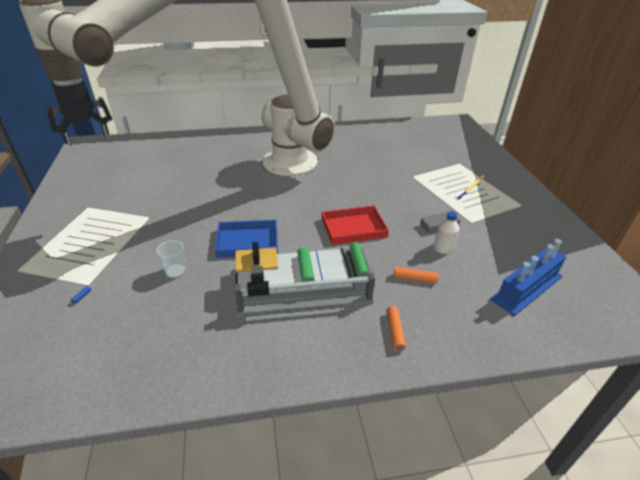

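The top view (crop) shows four candidates:
- The green roller on the plate at about (336,239), between the blue line and the yellow shoe. This is the one to check.
- The green roller parked in the groove at (275,238).
- An orange look-alike at (214,227).
- A second orange look-alike at the top edge.

Rig y runs along world +y and the guide bar is at +x.

```bash
python3 - <<'E'
from h import *
d=get_image('top');hsv=cv2.cvtColor(d['img'],cv2.COLOR_RGB2HSV)
def blobs(name,lo,hi,z,box,amin=30):
    m=cv2.inRange(hsv,np.array(lo),np.array(hi));k=np.zeros_like(m);x0,y0,x1,y1=box;k[y0:y1,x0:x1]=m[y0:y1,x0:x1]
    n,l,s,c=cv2.connectedComponentsWithStats(k)
    for i in range(1,n):
        if s[i,4]<amin: continue
        vs,us=np.where(l==i);P=np.array([px2w(d,u,v,z)[:2] for u,v in zip(us,vs)],np.float32)
        r=cv2.minAreaRect(P);w=np.linalg.svd(P-P.mean(0),full_matrices=False)[2][0]
        print(name,s[i,:5],'mean',P.mean(0).round(1),'rect',np.round(r[0],1),np.round(r[1],1),'axis deg',round(np.degrees(np.arctan2(w[1],w[0]))%180,1))
R=(255,185,425,290)
blobs('green',(50,100,50),(75,255,255),65,R)
blobs('line',(100,100,50),(125,255,255),45,R,15)
blobs('yellow',(15,120,80),(30,255,255),93,R)
blobs('handle',(0,0,0),(180,255,45),125,(380,222,402,256))
blobs('bluetray',(100,120,40),(125,255,255),28,(350,285,445,365),500)
blobs('redtray',(0,120,60),(8,255,255),28,(210,290,300,370),500)
E
python3 - <<'E'
import cv2
a=cv2.imread('pics/top0.png');cv2.imwrite('pics/top_r.png',cv2.resize(a[190:285,255:430],(770,418),interpolation=3))
E
```

```text
green [268 213  15  50 625] mean [633.2 102. ] rect [633.1 101.9] [ 28.8 110.8] axis deg 178.2
green [328 214  16  50 660] mean [631.7 -33.7] rect [632.  -33.7] [ 30.2 111.2] axis deg 178.1
line [318 212   4  57  99] mean [630.6   2.1] rect [631.1   2. ] [  3.8 128.4] axis deg 178.2
yellow [ 368  225   46   34 1236] mean [ 623.7 -152.7] rect [ 623.6 -152.6] [99.4 70.6] axis deg 86.9
handle [388 228   8  24 185] mean [ 623.  -151.1] rect [ 623.  -151.1] [14.9 49.6] axis deg 178.3
bluetray [ 356  293   80   64 4403] mean [ 442.4 -172. ] rect [ 442.8 -171.9] [171.1 129.2] axis deg 86.2
redtray [ 219  301   77   61 4333] mean [424.5 141.4] rect [424.9 142.3] [129.9 170.1] axis deg 93.9
```

View pics/top_r.png

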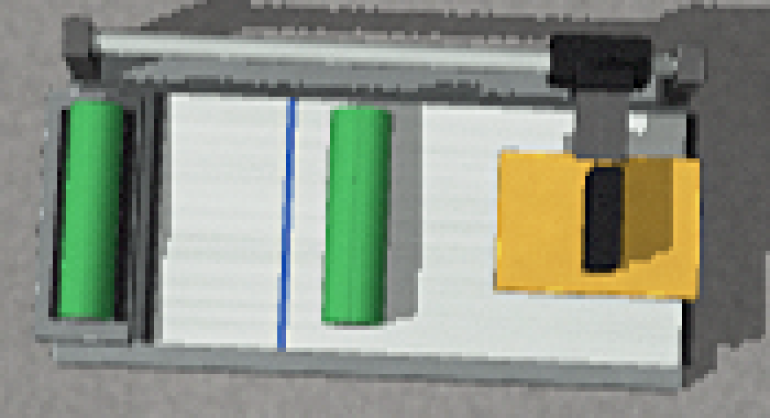

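Top crop: plate roller at crop (357,217), parked roller at (92,210), shoe with black handle at (602,218) and blue line at (288,222). The measured sizes match the description. Rig yaw is about -1.8°, the roller is at rig y of about +4, and the shoe is at -115.

{"api": "servo_tool", "payload": {"turn": [[0,0,-0.05],[0,0,-0.05],[0,0,-0.05],[0,0,-0.05],[0,0,-0.05]], "dp": [[0.038,0.042,0],[0.038,0.042,0],[0.038,0.042,0],[0.038,0.042,0],[0.038,0.042,0]], "fingers": [0.085,0.085,0.085,0.085,0.085]}}

```text
clock: 1.58
position: [440.7, -360.3, 231.2]
ee_rot: [-0.071, 0.997, -0.001, 0.0]
contact_force: [1.3, -0.6, 0.4]
gripper_width: 85.0
```

{"api": "servo_tool", "payload": {"turn": [[0,0,-0.04],[0,0,-0.04],[0,0,-0.04],[0,0,-0.04],[0,0,-0.013]], "dp": [[0.04,0.045,0],[0.04,0.045,0],[0.04,0.045,0],[0.038,0.044,0],[0.02,0.023,-0.02]], "fingers": [0.06,0.06,0.06,0.06,0.06]}}

```text
clock: 2.2
position: [626.2, -149.4, 213.9]
ee_rot: [0.017, 1.0, -0.002, 0.004]
contact_force: [-0.3, 0.0, -0.3]
gripper_width: 60.0
```

```bash
cat >> h.py <<'E'
from scipy.spatial.transform import Rotation as Ro
def wpx2w(d,s,u,v,z):
    f=f_of(d);a=np.array([u-d['cx'],v-d['cy']]);r=np.hypot(*a);th=r/f
    ray=np.r_[a/r*np.sin(th),np.cos(th)] if r>0 else np.array([0,0,1.])
    M=np.array(d['mount']);R=Ro.from_quat(s['ee_rot']).as_matrix()
    o=R@M[:3,3]+s['position'];w=R@M[:3,:3]@ray
    return o+w*(z-o[2])/w[2]
def yaw(s):
    y=Ro.from_quat(s['ee_rot']).as_matrix()[:,1];return np.degrees(np.arctan2(y[1],y[0]))
E
python3 - <<'E'
from h import *
s=read_state();d=get_image('wrist');save(d,'w1.png')
print(s['position'],s['ee_rot'],yaw(s),s['contact_force'],s['gripper_width'],d['vfov'])
hsv=cv2.cvtColor(d['img'],cv2.COLOR_RGB2HSV)
m=cv2.inRange(hsv,(15,120,80),(30,255,255));n,l,st,c=cv2.connectedComponentsWithStats(m)
for i in range(1,n):
    if st[i,4]>300:
        vs,us=np.where(l==i);P=np.array([wpx2w(d,s,u,v,93)[:2] for u,v in zip(us,vs)],np.float32);print(st[i],cv2.minAreaRect(P))
for q in('shoe_grip','roller_a'): print(q,[(round(r['score'],2),np.round(r['box']).tolist()) for r in search_frame(q,'wrist')[:4]])
E
```

```text
[ 626.19344159 -149.40544303  213.9318463 ] [ 0.01678816  0.99985071 -0.00159666  0.00376474] 88.0754455720211 [-0.26499364  0.01982348 -0.27790632] 59.99717601896353 65.70646984690485
[  247   189   135    91 10176] ((626.8994140625, -153.983154296875), (99.02557373046875, 71.65875244140625), 88.23087310791016)
shoe_grip [(0.93, [244.0, 188.0, 139.0, 129.0]), (0.52, [248.0, 130.0, 343.0, 211.0])]
roller_a [(0.94, [428.0, 162.0, 47.0, 128.0]), (0.86, [549.0, 170.0, 46.0, 111.0]), (0.81, [523.0, 314.0, 46.0, 81.0]), (0.56, [601.0, 216.0, 37.0, 37.0])]
```

View pics/w1.png

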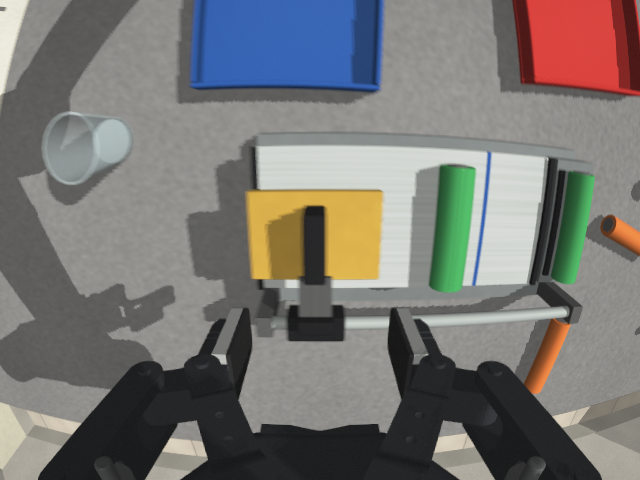

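The wrist view shows the shoe at (315,235) with its handle directly ahead of the open fingers, the roller at (452,228) and the line at (482,220). Shoe centre is about (625,-153).

{"api": "servo_tool", "payload": {"turn": [[0,0,0],[0,0,0],[0,0,0],[0,0,0],[0,0,0]], "dp": [[-0.002,-0.0035,-0.03],[0,0,-0.04],[0,0,-0.03],[0,0,-0.012],[0,0,0]], "fingers": [0.06,0.06,0.06,0.06,0.06]}}

```text
clock: 2.98
position: [621.2, -158.7, 101.3]
ee_rot: [0.018, 1.0, -0.002, 0.004]
contact_force: [-0.8, -0.2, -1.0]
gripper_width: 60.1
```

{"api": "servo_tool", "payload": {"turn": [[0,0,0],[0,0,0],[0,0,0],[0,0,0],[0,0,0]], "dp": [[0.003,0.0055,-0.002],[0,0,0],[0,0,0],[0,0,0],[0,0,0]], "fingers": [0.06,0.035,0.02,0.0,0.0]}}

```text
clock: 3.6
position: [626.7, -153.4, 103.7]
ee_rot: [0.018, 1.0, -0.003, 0.008]
contact_force: [-0.1, -0.5, -1.4]
gripper_width: 14.8
```

{"api": "servo_tool", "payload": {"turn": [[0,0,0],[0,0,0],[0,0,0],[0,0,0],[0,0,0]], "dp": [[0,0,0],[0,0,0],[0,0,0],[0,0,0],[0,0,0]], "fingers": [0.0,0.0,0.0,0.0,0.0]}}

```text
clock: 4.22
position: [626.7, -153.3, 103.7]
ee_rot: [0.017, 1.0, -0.003, 0.008]
contact_force: [0.5, -0.8, -0.9]
gripper_width: 14.9
```

{"api": "servo_tool", "payload": {"turn": [[0,0,0],[0,0,0],[0,0,0],[0,0,0],[0,0,0]], "dp": [[0.0005,0.018,0],[0.0007,0.022,0],[0.0007,0.022,0],[0.0004,0.01,0],[0,0,0]], "fingers": [0.0,0.0,0.0,0.0,0.0]}}

```text
clock: 4.85
position: [629.0, -76.1, 103.7]
ee_rot: [0.017, 1.0, -0.003, 0.008]
contact_force: [0.3, -0.8, -0.0]
gripper_width: 15.1
```

```bash
python3 - <<'E'
from h import *
s=read_state();d=get_image('wrist');save(d,'w2.png')
print(s['position'],yaw(s),s['contact_force'],s['gripper_width'])
for q in('shoe_grip','roller_a'): print(q,[(round(r['score'],2),np.round(r['box']).tolist()) for r in search_frame(q,'wrist')[:4]])
E
```

```text
[629.02327176 -76.13814305 103.68623387] 88.08764457860872 [ 0.28751794 -0.82986487 -0.04153031] 15.059999100385687
shoe_grip [(0.62, [210.0, 230.0, 219.0, 184.0])]
roller_a [(0.84, [548.0, 187.0, 73.0, 164.0]), (0.7, [619.0, 244.0, 20.0, 34.0]), (0.7, [526.0, 374.0, 38.0, 59.0]), (0.57, [367.0, 178.0, 62.0, 54.0])]
```

View pics/w2.png

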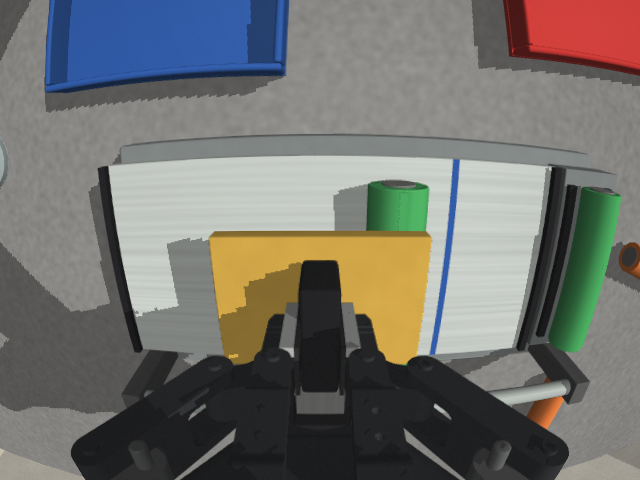

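The wrist view shows the roller end at (398,190) under the +y part of the shoe (210–430), with the line at (450,230) ahead. That is a good start position, so I press down gently.

{"api": "servo_tool", "payload": {"turn": [[0,0,0],[0,0,0],[0,0,0],[0,0,0],[0,0,0]], "dp": [[0,0,-0.002],[0,0,-0.002],[0,0,-0.002],[0,0,-0.001],[0,0,0]], "fingers": [0.0,0.0,0.0,0.0,0.0]}}

```text
clock: 5.62
position: [629.0, -78.7, 96.9]
ee_rot: [0.018, 1.0, -0.003, 0.008]
contact_force: [0.2, 0.7, 1.7]
gripper_width: 14.3
```

{"api": "servo_tool", "payload": {"turn": [[0,0,0],[0,0,0],[0,0,0],[0,0,0],[0,0,0]], "dp": [[0,0.0035,0],[0,0,-0.001],[0,0,-0.001],[0,0,-0.0005],[0,0,0]], "fingers": [0.0,0.0,0.0,0.0,0.0]}}

```text
clock: 6.25
position: [629.0, -75.4, 94.5]
ee_rot: [0.018, 1.0, -0.003, 0.008]
contact_force: [-1.0, -0.9, 2.3]
gripper_width: 14.8
```

{"api": "servo_tool", "payload": {"turn": [[0,0,0],[0,0,0],[0,0,0],[0,0,0],[0,0,0]], "dp": [[0,0,-0.0005],[0,0,-0.0004],[0,0,0],[0,0,0],[0,0,0]], "fingers": [0.0,0.0,0.0,0.0,0.0]}}

```text
clock: 6.88
position: [629.1, -75.4, 93.7]
ee_rot: [0.018, 1.0, -0.003, 0.008]
contact_force: [-1.1, -0.6, 1.7]
gripper_width: 14.8
```

{"api": "servo_tool", "payload": {"turn": [[0,0,0],[0,0,0],[0,0,0],[0,0,0],[0,0,0]], "dp": [[0,0,-0.0004],[0,0,-0.0003],[0,0,0],[0,0,0],[0,0,0]], "fingers": [0.0,0.0,0.0,0.0,0.0]}}

```text
clock: 7.5
position: [629.1, -75.3, 93.7]
ee_rot: [0.018, 1.0, -0.003, 0.008]
contact_force: [-0.7, 0.5, 2.9]
gripper_width: 14.6
```

{"api": "servo_tool", "payload": {"turn": [[0,0,0],[0,0,0],[0,0,0],[0,0,0],[0,0,0]], "dp": [[0,0,-0.0005],[0,0,-0.0005],[0,0,-0.0005],[0,0,-0.0005],[0,0,-0.0005]], "fingers": [0.0,0.0,0.0,0.0,0.0]}}

```text
clock: 8.12
position: [629.1, -75.4, 93.2]
ee_rot: [0.018, 1.0, -0.003, 0.009]
contact_force: [-2.2, 1.5, 5.2]
gripper_width: 14.7
```

{"api": "servo_tool", "payload": {"turn": [[0,0,0],[0,0,0],[0,0,0],[0,0,0],[0,0,0]], "dp": [[0,0,-0.0005],[0,0,-0.0005],[0,0,-0.0005],[0,0,-0.0003],[0,0,-0.0003]], "fingers": [0.0,0.0,0.0,0.0,0.0]}}

```text
clock: 8.75
position: [629.1, -75.4, 93.4]
ee_rot: [0.018, 1.0, -0.004, 0.009]
contact_force: [-1.0, 0.7, 5.4]
gripper_width: 14.6
```

{"api": "servo_tool", "payload": {"turn": [[0,0,0],[0,0,0],[0,0,0],[0,0,0],[0,0,0]], "dp": [[0,0,-0.0008],[0,0,-0.0008],[0,0,-0.0008],[0,0,-0.0008],[0,0,-0.0008]], "fingers": [0.0,0.0,0.0,0.0,0.0]}}

```text
clock: 9.38
position: [629.1, -75.4, 92.9]
ee_rot: [0.017, 1.0, -0.004, 0.009]
contact_force: [-2.4, 1.0, 6.7]
gripper_width: 14.5
```

{"api": "servo_tool", "payload": {"turn": [[0,0,0],[0,0,0],[0,0,0],[0,0,0],[0,0,0]], "dp": [[0,0,-0.0011],[0,0,-0.0012],[0,0,-0.0012],[0,0.0015,-0.0012],[0,0.0015,-0.0012]], "fingers": [0.0,0.0,0.0,0.0,0.0]}}

```text
clock: 10.0
position: [629.2, -73.8, 92.8]
ee_rot: [0.017, 1.0, -0.005, 0.01]
contact_force: [-3.1, -2.0, 9.3]
gripper_width: 14.8
```

{"api": "servo_tool", "payload": {"turn": [[0,0,0],[0,0,0],[0,0,0],[0,0,0],[0,0,0]], "dp": [[0.0001,0.002,-0.0011],[0.0001,0.002,-0.0011],[0.0001,0.002,-0.0011],[0.0001,0.002,-0.0011],[0.0001,0.002,-0.0011]], "fingers": [0.0,0.0,0.0,0.0,0.0]}}

```text
clock: 10.62
position: [629.4, -67.9, 93.6]
ee_rot: [0.018, 1.0, -0.008, 0.011]
contact_force: [-3.3, -2.8, 8.8]
gripper_width: 14.9
```

{"api": "servo_tool", "payload": {"turn": [[0,0,0],[0,0,0],[0,0,0],[0,0,0],[0,0,0]], "dp": [[0.0001,0.0025,-0.0011],[0.0001,0.0025,-0.001],[0.0001,0.0025,-0.001],[0.0001,0.0025,-0.001],[0.0001,0.0025,-0.001]], "fingers": [0.0,0.0,0.0,0.0,0.0]}}

```text
clock: 11.25
position: [629.7, -58.7, 94.7]
ee_rot: [0.018, 1.0, -0.01, 0.011]
contact_force: [-3.2, -1.8, 8.9]
gripper_width: 14.6
```

{"api": "servo_tool", "payload": {"turn": [[0,0,0],[0,0,0],[0,0,0],[0,0,0],[0,0,0]], "dp": [[0.0001,0.0025,-0.001],[0.0001,0.0025,-0.001],[0.0001,0.0025,-0.001],[0.0001,0.0025,-0.001],[0.0001,0.0025,-0.001]], "fingers": [0.0,0.0,0.0,0.0,0.0]}}

```text
clock: 11.88
position: [630.0, -48.9, 95.7]
ee_rot: [0.018, 1.0, -0.011, 0.012]
contact_force: [-3.5, -1.8, 8.7]
gripper_width: 14.7
```

{"api": "servo_tool", "payload": {"turn": [[0,0,0],[0,0,0],[0,0,0],[0,0,0],[0,0,0]], "dp": [[0.0001,0.0025,-0.001],[0.0001,0.0025,-0.001],[0.0001,0.0025,-0.001],[0.0001,0.0025,-0.001],[0.0001,0.0025,-0.001]], "fingers": [0.0,0.0,0.0,0.0,0.0]}}

```text
clock: 12.5
position: [630.4, -38.4, 96.3]
ee_rot: [0.019, 1.0, -0.012, 0.013]
contact_force: [-2.7, -1.1, 8.2]
gripper_width: 14.8
```

{"api": "servo_tool", "payload": {"turn": [[0,0,0],[0,0,0],[0,0,0],[0,0,0],[0,0,0]], "dp": [[0.0001,0.0025,-0.001],[0.0001,0.0025,-0.001],[0.0001,0.0025,-0.0011],[0.0001,0.0025,-0.0011],[0.0001,0.0025,-0.0011]], "fingers": [0.0,0.0,0.0,0.0,0.0]}}

```text
clock: 13.12
position: [630.8, -27.5, 96.5]
ee_rot: [0.019, 1.0, -0.012, 0.014]
contact_force: [-3.5, -1.8, 8.2]
gripper_width: 14.6
```

{"api": "servo_tool", "payload": {"turn": [[0,0,0],[0,0,0],[0,0,0],[0,0,0],[0,0,0]], "dp": [[0.0001,0.002,-0.0012],[0.0001,0.002,-0.0012],[0.0001,0.002,-0.0013],[0.0001,0.002,-0.0013],[0.0001,0.002,-0.0013]], "fingers": [0.0,0.0,0.0,0.0,0.0]}}

```text
clock: 13.75
position: [631.1, -18.6, 96.2]
ee_rot: [0.019, 1.0, -0.012, 0.015]
contact_force: [-3.9, -1.2, 10.3]
gripper_width: 14.9
```

{"api": "servo_tool", "payload": {"turn": [[0,0,0],[0,0,0],[0,0,0],[0,0,0],[0,0,0]], "dp": [[0.0001,0.002,-0.0012],[0.0001,0.002,-0.0012],[0.0001,0.002,-0.0012],[0.0001,0.002,-0.0012],[0.0001,0.002,-0.0012]], "fingers": [0.0,0.0,0.0,0.0,0.0]}}

```text
clock: 14.38
position: [631.4, -9.3, 95.9]
ee_rot: [0.019, 1.0, -0.012, 0.016]
contact_force: [-2.7, -1.0, 9.5]
gripper_width: 14.6
```

{"api": "servo_tool", "payload": {"turn": [[0,0,0],[0,0,0],[0,0,0],[0,0,0],[0,0,0]], "dp": [[0.0001,0.002,-0.0012],[0.0001,0.002,-0.0012],[0.0001,0.002,-0.0012],[0.0001,0.002,-0.0012],[0.0001,0.002,-0.0012]], "fingers": [0.0,0.0,0.0,0.0,0.0]}}

```text
clock: 15.0
position: [631.7, 0.5, 95.1]
ee_rot: [0.019, 1.0, -0.012, 0.017]
contact_force: [-3.1, 0.5, 8.6]
gripper_width: 14.5
```

{"api": "servo_tool", "payload": {"turn": [[0,0,0],[0,0,0],[0,0,0],[0,0,0],[0,0,0]], "dp": [[0.0001,0.002,-0.0012],[0.0001,0.002,-0.0012],[0.0001,0.002,-0.0012],[0.0001,0.002,-0.0012],[0.0001,0.002,-0.0012]], "fingers": [0.0,0.0,0.0,0.0,0.0]}}

```text
clock: 15.62
position: [632.1, 10.6, 93.9]
ee_rot: [0.019, 1.0, -0.012, 0.018]
contact_force: [-2.8, 0.1, 8.0]
gripper_width: 14.4
```

```bash
python3 - <<'E'
from h import *
s=read_state();d=get_image('wrist');save(d,'w3.png')
print(s['position'],s['contact_force'])
E
```

```text
[632.06254819  10.62402766  93.93116706] [-2.81210953  0.07297253  7.98128372]
```

View pics/w3.png

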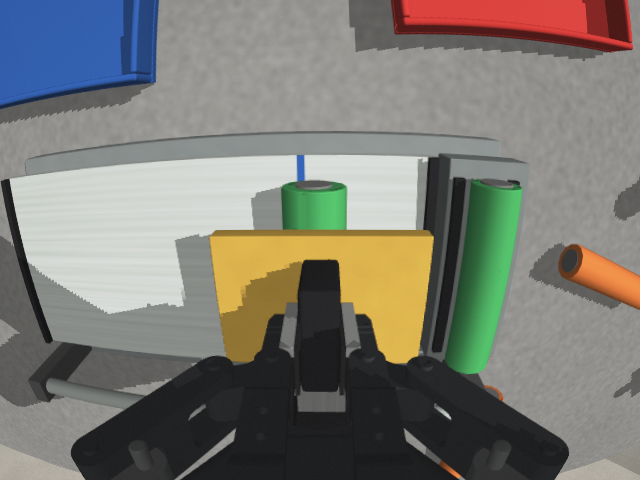

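The wrist view shows the roller end at (315,190) just past the line at (300,168). I continue a little so it is clearly past.

{"api": "servo_tool", "payload": {"turn": [[0,0,0],[0,0,0],[0,0,0],[0,0,0],[0,0,0]], "dp": [[0.0001,0.002,-0.0012],[0.0001,0.002,-0.0012],[0.0001,0.002,-0.0012],[0.0001,0.002,-0.0012],[0.0001,0.002,-0.0012]], "fingers": [0.0,0.0,0.0,0.0,0.0]}}

```text
clock: 16.3
position: [632.4, 20.8, 92.6]
ee_rot: [0.019, 1.0, -0.012, 0.018]
contact_force: [-3.7, -2.2, 8.4]
gripper_width: 14.7
```

{"api": "servo_tool", "payload": {"turn": [[0,0,0],[0,0,0],[0,0,0],[0,0,0],[0,0,0]], "dp": [[0.0001,0.002,-0.0011],[0.0001,0.002,-0.0011],[0.0001,0.002,-0.0011],[0.0001,0.001,-0.001],[0,0,-0.001]], "fingers": [0.0,0.0,0.0,0.0,0.0]}}

```text
clock: 16.92
position: [632.6, 25.5, 93.3]
ee_rot: [0.019, 1.0, -0.013, 0.019]
contact_force: [-3.0, -0.2, 8.7]
gripper_width: 14.8
```

z went 92.8 → 96.5 → 92.6 mm over 95 mm of shoe travel at about 8–10 N, so the roller rocks and is bad. Now I let the shoe rise and slide it back.

{"api": "servo_tool", "payload": {"turn": [[0,0,0],[0,0,0],[0,0,0],[0,0,0],[0,0,0]], "dp": [[0,0,0.001],[0,0,0.002],[0,0,0.003],[0,0,0.003],[0,0,0.001]], "fingers": [0.0,0.0,0.0,0.0,0.0]}}

```text
clock: 17.55
position: [632.5, 25.4, 102.5]
ee_rot: [0.02, 1.0, -0.013, 0.019]
contact_force: [0.5, -0.2, 0.8]
gripper_width: 14.7
```

{"api": "servo_tool", "payload": {"turn": [[0,0,0],[0,0,0],[0,0,0],[0,0,0],[0,0,0]], "dp": [[0,0,0.0005],[-0.0005,-0.015,0],[-0.001,-0.025,0],[-0.001,-0.025,0],[-0.001,-0.02,0]], "fingers": [0.0,0.0,0.0,0.0,0.0]}}

```text
clock: 18.18
position: [629.9, -60.5, 102.9]
ee_rot: [0.019, 1.0, -0.011, 0.02]
contact_force: [2.1, 1.0, 0.7]
gripper_width: 14.5
```

{"api": "servo_tool", "payload": {"turn": [[0,0,0],[0,0,0],[0,0,0],[0,0,0],[0,0,0]], "dp": [[-0.0007,-0.022,0],[-0.0007,-0.024,0],[-0.0007,-0.024,0],[-0.0005,-0.015,0],[0,-0.005,0]], "fingers": [0.0,0.0,0.0,0.0,0.0]}}

```text
clock: 18.8
position: [627.0, -155.6, 102.6]
ee_rot: [0.02, 1.0, -0.011, 0.02]
contact_force: [1.1, 16.4, 0.7]
gripper_width: 14.6
```

{"api": "servo_tool", "payload": {"turn": [[0,0,0],[0,0,0],[0,0,0],[0,0,0],[0,0,0]], "dp": [[0,-0.002,0],[0,-0.001,0],[0,-0.001,0.0005],[0,0,0],[0,0,0]], "fingers": [0.0,0.0,0.0,0.0,0.0]}}

```text
clock: 19.42
position: [627.0, -155.3, 102.3]
ee_rot: [0.018, 1.0, -0.009, 0.02]
contact_force: [1.4, 2.0, 1.3]
gripper_width: 14.4
```

{"api": "servo_tool", "payload": {"turn": [[0,0,0],[0,0,0],[0,0,0],[0,0,0],[0,0,0]], "dp": [[0,0,0],[0,0,0],[0,0,0.002],[0,0,0.025],[0,0,0.05]], "fingers": [0.03,0.045,0.055,0.055,0.055]}}

```text
clock: 20.05
position: [622.8, -157.3, 175.6]
ee_rot: [0.02, 1.0, -0.009, 0.013]
contact_force: [1.1, -0.5, 0.6]
gripper_width: 54.8
```

{"api": "servo_tool", "payload": {"turn": [[0.01,0.01,0],[0.01,0.01,0],[0,0,0],[0,0,0],[0,0,0]], "dp": [[0.001,0.03,0.01],[0.001,0.045,0],[0.001,0.04,0],[0.0005,0.02,0],[0,0,0]], "fingers": [0.055,0.055,0.055,0.055,0.055]}}

```text
clock: 20.68
position: [628.6, -21.1, 192.5]
ee_rot: [0.022, 1.0, 0.0, 0.009]
contact_force: [-0.8, 0.2, -0.3]
gripper_width: 55.0
```

```bash
cat > m.py <<'E'
from h import *
def look(n):
    s=read_state();d=get_image('wrist');save(d,n)
    print(s['clock'],s['position'].round(1),s['ee_rot'].round(4),yaw(s).round(2),s['contact_force'].round(1),s['gripper_width'])
    hsv=cv2.cvtColor(d['img'],cv2.COLOR_RGB2HSV)
    for nm,lo,hi,z in(('yellow',(15,120,80),(30,255,255),93),('green',(50,100,50),(75,255,255),65),('line',(100,100,50),(125,255,255),45),('red',(0,120,60),(5,255,255),28)):
        m=cv2.inRange(hsv,lo,hi);k,l,st,c=cv2.connectedComponentsWithStats(m)
        for i in range(1,k):
            if st[i,4]>150:
                vs,us=np.where(l==i);P=np.array([wpx2w(d,s,u,v,z)[:2] for u,v in zip(us,vs)],np.float32)
                r=cv2.minAreaRect(P);print(nm,st[i],np.round(r[0],1),np.round(r[1],1),round(r[2],1))
E
python3 -c "
from m import *
look('w4.png')"
```

```text
20.675 [628.6 -21.1 192.5] [2.200e-02 9.997e-01 3.000e-04 8.700e-03] 87.48 [-0.8  0.2 -0.3] 55.03832858145028
yellow [  82  198  129   94 7772] [ 626.3 -154.1] [102.8  71.6] 88.2
green [ 445  163   46  136 4254] [637.   98.6] [ 29.3 115.7] 88.3
green [ 342  164   43  141 5387] [636.7  12. ] [ 30.5 115.3] 88.2
line [   60     0   174   108 16947] [ 460.5 -163.9] [166.7 105.2] 85.5
line [633 295   7  42 223] [763.4 372.7] [70.3 11.5] 25.8
red [  397     0   179    70 11279] [465.4 140.6] [ 69.9 181.4] 8.7
```

View pics/w4.png

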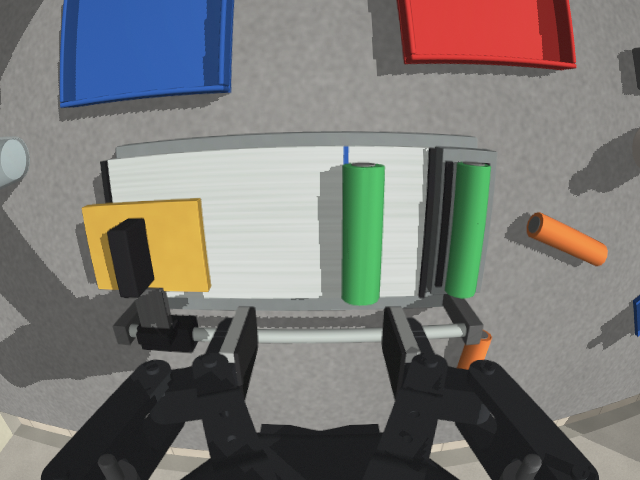

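The wrist view shows the shoe back at its start (145,245), the roller at (362,232) past the line at (346,155), and the parked roller at (467,230). I go for the roller at about (633,14).

{"api": "servo_tool", "payload": {"turn": [[0,0.009,0.006],[0,0.009,0.006],[0,0,0],[0,0,0],[0,0,0]], "dp": [[0.002,0.018,-0.02],[0.002,0.015,-0.03],[0,0.003,-0.03],[0,0,-0.015],[0,0,0]], "fingers": [0.055,0.055,0.055,0.055,0.055]}}

```text
clock: 21.35
position: [631.3, 13.0, 90.1]
ee_rot: [0.019, 1.0, -0.0, -0.003]
contact_force: [0.8, 0.5, 1.1]
gripper_width: 55.1
```

```bash
python3 -c "
from m import *
look('w5.png')"
```

```text
21.35 [631.3  13.   90.1] [ 1.890e-02  9.998e-01 -4.000e-04 -3.100e-03] 87.84 [0.8 0.5 1.1] 55.099053677041724
yellow [   0  244  107  126 8230] [ 626.9 -132.2] [66.7 73.1] 88.3
green [ 443  184   73  186 8514] [633.   98.6] [ 29.8 110.5] 88.2
green [  285   188    66   205 11918] [637.8  12.1] [ 31.  119.5] 88.3
line [    0     0   154   114 15110] [ 475.4 -134.9] [128.2  82.9] 85.6
line [290 161   7  28 189] [574.    1.7] [ 3.1 14.1] 87.0
red [  382     0   241    58 10889] [482.6 142.8] [ 43.2 179.5] 10.3
```

{"api": "servo_tool", "payload": {"turn": [[0,0,0],[0,0,0],[0,0,0],[0,0,0],[0,0,0]], "dp": [[0.001,0.001,-0.015],[0,0,-0.015],[0,0,-0.009],[0,0,-0.002],[0,0,0]], "fingers": [0.055,0.055,0.055,0.055,0.055]}}

```text
clock: 22.02
position: [634.4, 13.8, 49.5]
ee_rot: [0.019, 1.0, 0.0, -0.0]
contact_force: [0.5, 0.3, -0.8]
gripper_width: 55.1
```

{"api": "servo_tool", "payload": {"turn": [[0,0,0],[0,0,0],[0,0,0],[0,0,0],[0,0,0]], "dp": [[-0.001,0,-0.0015],[0,0,0],[0,0,0],[0,0,0],[0,0,0]], "fingers": [0.04,0.03,0.0,0.0,0.0]}}

```text
clock: 22.65
position: [633.5, 14.0, 48.7]
ee_rot: [0.019, 1.0, 0.0, 0.001]
contact_force: [0.5, 0.4, -1.2]
gripper_width: 30.3
```

{"api": "servo_tool", "payload": {"turn": [[0,0,0],[0,0,0],[0,0,0],[0,0,0],[0,0,0]], "dp": [[0,0,0],[0,0,0],[0,0,0.005],[0,0,0.02],[0,0,0.03]], "fingers": [0.0,0.0,0.0,0.0,0.0]}}

```text
clock: 23.28
position: [631.6, 13.6, 102.5]
ee_rot: [0.019, 1.0, -0.0, -0.003]
contact_force: [0.9, -0.0, 0.0]
gripper_width: 29.7
```

{"api": "servo_tool", "payload": {"turn": [[0,0,0],[0,0,0],[0,0,-0.15],[0,0,-0.15],[0,0,-0.15]], "dp": [[0,0,0.03],[-0.01,0,0.025],[-0.025,0.016,0],[-0.025,0.016,0],[-0.025,0.016,0]], "fingers": [0.0,0.0,0.0,0.0,0.0]}}

```text
clock: 23.9
position: [547.5, 62.0, 164.2]
ee_rot: [0.25, 0.968, 0.001, 0.002]
contact_force: [-0.6, 0.2, -0.8]
gripper_width: 30.0
```

{"api": "servo_tool", "payload": {"turn": [[0,0,-0.17],[0,0,-0.17],[0,0,-0.17],[0,0,-0.17],[0,0,-0.17]], "dp": [[-0.025,0.016,0],[-0.025,0.016,0],[-0.025,0.016,0],[-0.025,0.016,0],[-0.015,0.01,0]], "fingers": [0.0,0.0,0.0,0.0,0.0]}}

```text
clock: 24.52
position: [462.0, 61.4, 152.0]
ee_rot: [0.585, 0.808, 0.052, -0.053]
contact_force: [0.7, -1.6, -1.9]
gripper_width: 30.0
```

```bash
python3 -c "
from m import *
print(read_state()['joints'].round(2))
look('w6.png')"
```

```text
[ 0.38  0.21 -0.41 -0.18 -0.93 -3.1 ]
24.525 [462.   61.4 152. ] [ 0.5851  0.8075  0.0523 -0.0532] 18.06 [ 0.7 -1.6 -1.9] 29.950555573235615
green [  277   200    86   231 16815] [477.   21.2] [ 55.9 180.8] 17.2
green [ 474  248  117   71 4021] [634.5  98.4] [ 30.4 127.8] 88.1
line [271 402  17  23 302] [473.2 -72.5] [12.1 24. ] 20.0
line [ 165  417   61   63 1243] [ 415.7 -152.8] [119.7  21.2] 69.3
red [  196    26   216   229 31115] [426.6 140.2] [129.7 169.7] 2.9
```

View pics/w6.png

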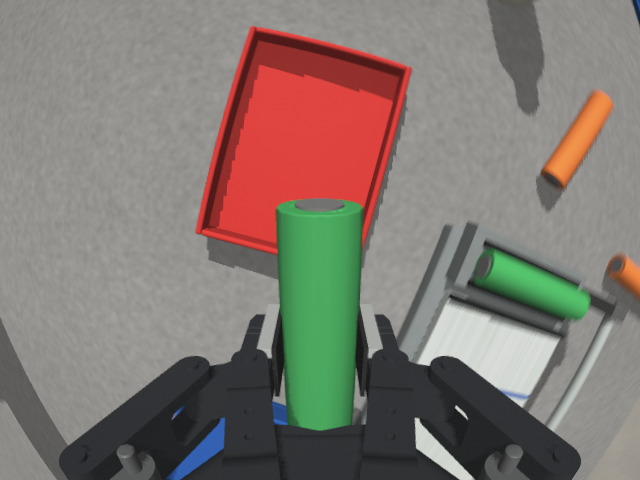

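The wrist view shows the roller held and centred at (320,300), with the red tray at (305,145). Joint 6 reached its range end, so I turn the other way, to yaw +184°, which is the same grasp.

{"api": "servo_tool", "payload": {"turn": [[-0.05,-0.008,0.1],[-0.05,-0.008,0.15],[-0.045,-0.008,0.16],[0,0,0.17],[0,0,0.17]], "dp": [[0,0,0.005],[0,0,0.005],[-0.005,0.01,0],[-0.01,0.02,0],[-0.01,0.02,0]], "fingers": [0.0,0.0,0.0,0.0,0.0]}}

```text
clock: 25.2
position: [435.6, 107.3, 163.2]
ee_rot: [0.244, 0.97, -0.013, -0.006]
contact_force: [-0.1, 0.1, -1.6]
gripper_width: 30.1
```

{"api": "servo_tool", "payload": {"turn": [[0,0,0.17],[0,0,0.17],[0,0,0.17],[0,0,0.17],[0,0,0.17]], "dp": [[-0.006,0.015,0],[0,0.01,0],[0,0.005,0],[0,0,0],[0,0,0]], "fingers": [0.0,0.0,0.0,0.0,0.0]}}

```text
clock: 25.82
position: [429.0, 140.2, 165.7]
ee_rot: [-0.194, 0.981, -0.013, 0.002]
contact_force: [0.3, -0.3, -0.9]
gripper_width: 29.9
```

```bash
cat >> m.py <<'E'
def up():
    s=read_state();z=Ro.from_quat(s['ee_rot']).as_matrix()[:,2]
    print(s['clock'],s['position'].round(1),'yaw',yaw(s).round(1),'fix',np.cross(z,[0,0,-1]).round(3),'j',s['joints'].round(2),s['gripper_width'])
E
python3 -c "
from m import *
up()"
```

```text
25.825 [429.  140.2 165.7] yaw 112.4 fix [0.025 0.009 0.   ] j [ 0.7   0.15 -0.51  0.03 -0.92 -1.89] 29.92867131031722
```

{"api": "servo_tool", "payload": {"turn": [[0.01,0.004,0.17],[0.01,0.004,0.17],[0,0,0.17],[0,0,0.17],[0,0,0.17]], "dp": [[0,0,0],[0,0,0],[0,0,0],[0,0,0],[0,0,0]], "fingers": [0.0,0.0,0.0,0.0,0.0]}}

```text
clock: 26.45
position: [429.1, 140.5, 168.1]
ee_rot: [-0.594, 0.805, -0.001, 0.005]
contact_force: [-0.3, -0.5, -0.1]
gripper_width: 30.0
```

{"api": "servo_tool", "payload": {"turn": [[0,0,0.17],[0,0,0.14],[0,0,0.05],[0,0,0],[0,0,0]], "dp": [[0,0,0],[0,0,0],[0,0,0],[0,0,0],[0,0,0]], "fingers": [0.0,0.0,0.0,0.0,0.0]}}

```text
clock: 27.08
position: [429.2, 140.7, 170.2]
ee_rot: [0.733, -0.681, 0.0, -0.006]
contact_force: [0.5, -0.1, -0.9]
gripper_width: 30.1
```

```bash
python3 -c "
from m import *
up();look('w7.png')"
```

```text
27.075 [429.2 140.7 170.2] yaw -175.8 fix [-0.008  0.009  0.   ] j [ 0.68  0.14 -0.5  -0.   -0.92 -0.6 ] 30.101059078337883
27.075 [429.2 140.7 170.2] [ 7.327e-01 -6.806e-01  5.000e-04 -6.200e-03] -175.78 [ 0.5 -0.1 -0.9] 30.101059078337883
green [  17  158  118   39 3644] [635.2  99.5] [ 28.3 128.2] 88.1
green [  277   201    86   230 16804] [425.2 220.2] [ 60.8 219.1] 4.4
line [ 31  46 123  18 527] [ 6.328e+02 -3.000e-01] [  3.8 130.7] 88.2
line [  27  393   68   81 2402] [778.3 454.5] [224.1  79.7] 53.1
line [164 465  23  15 189] [591.3 476.2] [51.9 16.4] 56.5
red [  244   120   169   201 21009] [426.4 140.7] [129.9 170.1] 3.3
```

View pics/w7.png

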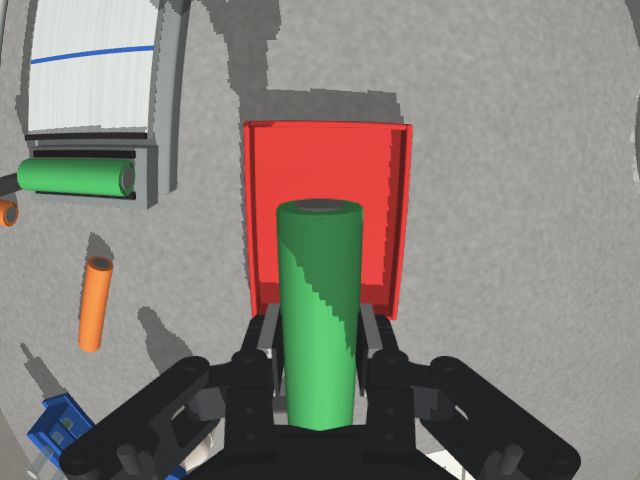

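The wrist view shows the roller held parallel to and over the red tray (328,220), which is centred at about (426,141). I lower it.

{"api": "servo_tool", "payload": {"turn": [[-0.004,0.005,0],[-0.004,0.004,0],[0,0,0],[0,0,0],[0,0,0]], "dp": [[-0.002,0,-0.03],[-0.001,0,-0.035],[0,0,-0.035],[0,0,-0.025],[0,0,-0.005]], "fingers": [0.0,0.0,0.0,0.0,0.0]}}

```text
clock: 27.75
position: [428.0, 141.8, 38.9]
ee_rot: [0.732, -0.681, 0.001, -0.003]
contact_force: [0.9, 0.2, -0.7]
gripper_width: 30.2
```

{"api": "servo_tool", "payload": {"turn": [[0,0,0],[0,0,0],[0,0,0],[0,0,0],[0,0,0]], "dp": [[-0.002,0,-0.01],[0,0,-0.01],[0,0,-0.005],[0,0,-0.002],[0,0,0]], "fingers": [0.0,0.0,0.0,0.0,0.0]}}

```text
clock: 28.38
position: [427.7, 143.2, 12.4]
ee_rot: [0.732, -0.681, 0.001, -0.006]
contact_force: [0.6, -0.4, -1.6]
gripper_width: 30.1
```

{"api": "servo_tool", "payload": {"turn": [[0,0,0],[0,0,0],[0,0,0],[0,0,0],[0,0,0]], "dp": [[0,0,-0.0015],[0,0,-0.001],[0,0,-0.0005],[0,0,-0.0005],[0,0,0]], "fingers": [0.0,0.0,0.0,0.0,0.0]}}

```text
clock: 29.0
position: [428.2, 143.5, 9.4]
ee_rot: [0.732, -0.681, 0.002, -0.007]
contact_force: [0.7, -1.8, -1.6]
gripper_width: 29.9
```

{"api": "servo_tool", "payload": {"turn": [[0,0,0],[0,0,0],[0,0,0],[0,0,0],[0,0,0]], "dp": [[0,0,-0.0005],[0,0,0],[0,0,0],[0,0,0.005],[0,0,0.02]], "fingers": [0.034,0.04,0.048,0.05,0.05]}}

```text
clock: 29.62
position: [427.7, 143.2, 33.8]
ee_rot: [0.733, -0.681, 0.001, -0.005]
contact_force: [-0.1, 0.8, -0.3]
gripper_width: 50.1
```

{"api": "servo_tool", "payload": {"turn": [[0,0,0],[0,0,0],[0,0,0],[0,0,0],[0,0,0]], "dp": [[0,0,0.04],[0,0,0.05],[0,0,0.04],[0,0,0.02],[0,0,0]], "fingers": [0.05,0.05,0.05,0.05,0.05]}}

```text
clock: 30.25
position: [427.4, 142.8, 191.6]
ee_rot: [0.733, -0.681, 0.002, -0.008]
contact_force: [0.3, 0.1, -1.0]
gripper_width: 50.1
```

```bash
python3 -c "
from m import *
up();look('w8.png')
d=get_image('top');save(d,'t8.png')
for q in('roller_a','shoe_grip','bottle','beaker','eraser'): print(q,[(round(r['score'],2),np.round(r['box']).tolist()) for r in search_frame(q,'top')[:4]])
a=np.hstack([cv2.resize(cv2.imread('pics/w8.png'),(400,300)),cv2.resize(cv2.imread('pics/t8.png')[170:380,120:400],(400,300))]);cv2.imwrite('pics/end.png',a)"
```

```text
30.25 [427.4 142.8 191.6] yaw -175.8 fix [-0.009  0.013  0.   ] j [ 0.69  0.11 -0.47  0.   -0.97 -0.61] 50.144444327451545
30.25 [427.4 142.8 191.6] [ 0.7326 -0.6807  0.002  -0.0077] -175.8 [ 0.3  0.1 -1. ] 50.144444327451545
green [  32  152  113   36 3297] [635.4  99.4] [ 28.2 126.1] 88.1
green [ 303  157   37  126 4339] [429.6 134.4] [26.6 98.9] 4.3
line [ 46  47 118  16 472] [ 6.325e+02 -5.000e-01] [  3.9 129.9] 88.2
line [  34  382   65   70 2303] [778.2 446.4] [198.4  69. ] 47.1
line [164 445  27  26 459] [591.5 470.3] [60.8 30.1] 61.1
red [  248   118   158   189 23367] [426.3 140.6] [129.8 170. ] 3.3
roller_a [(0.98, [269.0, 214.0, 14.0, 48.0]), (0.81, [192.0, 211.0, 47.0, 27.0]), (0.65, [251.0, 138.0, 22.0, 46.0]), (0.5, [255.0, 321.0, 24.0, 17.0])]
shoe_grip [(0.62, [366.0, 209.0, 46.0, 49.0])]
bottle [(0.71, [141.0, 258.0, 32.0, 27.0])]
beaker [(0.9, [468.0, 264.0, 37.0, 30.0]), (0.62, [118.0, 301.0, 53.0, 30.0])]
eraser [(0.9, [117.0, 301.0, 55.0, 30.0])]
```

View pics/end.png

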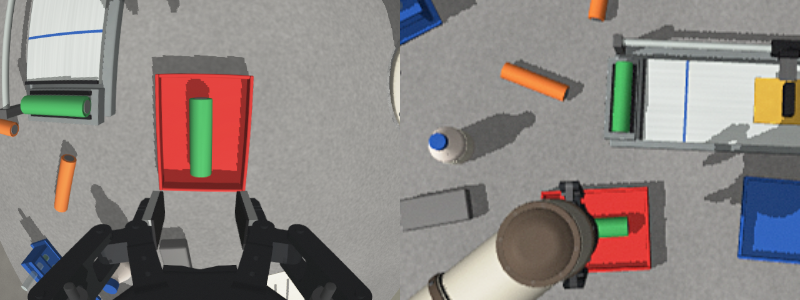

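The roller lies flat in the red tray at left-picture (200,137). The other roller is parked, the shoe is back at its start, and the bystanders have not moved. I hand the job in.

```bash
python3 -c "
from bench import *
print(job_done())"
```

```text
the job is handed in; nothing more can be done
None
```

The roller is out of round: it rocked, so I laid it in the red tray and handed the job in at about 30 s.

- **Test:** I pressed the shoe down with about 8–10 N at each reading, roughly 1 mm of plate sink by my estimate. That is below the 14.5 N stop, but force was only read every 0.6 s, not continuously. Under that pressure the tool height went 92.8 → 96.5 → 92.6 mm over about 95 mm of shoe travel. That is a rise and fall of about 4 mm per half turn. The roller finished about 13 mm past the blue line.
- **Last checks:** The final pictures showed the roller lying inside the red tray with the gripper clear, and the shoe back at its starting end. The parked roller was still in the groove, and the bottle, beaker and eraser were where they started.
- **What went wrong:** While turning toward the tray, joint 6 reached the end of its range (it read -3.10). I turned the other way instead, and the held roller was not disturbed. Sliding the shoe back, it met its end stop with about 16 N. The wrist and top cameras disagreed by 2–4 mm, which was within what the grip allowed.

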